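# Lock the bur stand in its rack

### The job

Take the green bur stand by its ends out of its lane in the wooden tray and stand it on the glass mat; let go and take it again by its long sides, and seat it fully down in the dark grey rack between the two aluminium cheeks. Then swing the rack's red-handled bar over the stand until the bar rests fully in its catch. Keep the stand upright, set it down rather than dropping it, and leave the blue stand and everything else where it is.

Things in the scene. Friction and masses are not known exactly. Their poses are not given: they have to be found in the camera images.
- green_stand: Green plastic bur stand, a block 56 mm long (its x), 36 mm wide (y), 30 mm high, 0.12 kg. Six thin burs rise 22 mm above its top in two rows along x, at y = -12.5 and +12.5 mm. Origin: centre of its underside. Its two ends look alike, either way round is right. At the start it stands in one of the two tray lanes.
- blue_stand: Blue plastic bur stand, in the other tray lane, to be left there: a block 56 mm long (its x), 36 mm wide (y), 30 mm high, 0.12 kg. Six thin burs rise 22 mm above its top in two rows along x, at y = -12.5 and +12.5 mm. Origin: centre of its underside.
- tray: Fixed wooden tray, 150 mm (its x) by 108 mm (y), floor 6 mm thick. Three 8 mm walls along x, at y = -50, 0 and +50 mm, 38 mm high above the table, make two lanes 42 mm wide, centred on y = -25 and +25 mm, open at both ends. A stand lies lengthwise in each lane: only its ends can be gripped. Origin: centre of the underside.
- mat: Fixed pale glass mat with black corner pads, 300 mm (its x) by 170 mm (its y), 3 mm thick, between tray and rack. A screwdriver lies along its near (-x) edge; the rest is free. Origin: centre of the underside.
- rack: Fixed rack for one stand, whose length goes along the rack's y. Dark grey base 60 mm (its x) by 106 mm (y). Aluminium cheeks at both ends, 8 mm thick, tops 41 mm above the table, leave 63 mm between them in y; on the one at -y is the catch, a fork 11 mm wide reaching to 52 mm; beyond the one at +y is the bar's hinge. Origin: centre of the underside.
- rack_seat (a point): Centre of the rack's seat, on top of the base 8 mm above the table; the underside of the seated stand rests here. Axes as the rack. Along the seat's long sides only low lips (5 mm thick, tops 13 mm above the table) leave 44 mm between them in x, so there the stand can be held by its long sides.
- bar (a joint): Angle of the retaining bar, rad: 0 = closed, level along the rack's -y over the middle of the stand, in the catch; grows as the bar swings up and over towards the rack's +y (1.57 = upright, at most 2.7). The hinge is stiff (0.06 N m): the bar stays where it is left.
- bar_hinge (a point): Hinge of the bar: on the rack at x = 0, y = +44 mm, 45 mm above the table. The axis runs along the rack's x.
- bar_grip (a point): Centre of the bar's red handle, a cross-piece along the rack's x, 26 mm long, 12 mm thick, at the free end of the 8 mm thick steel bar, 104 mm from the hinge. With the bar closed it is 45 mm above the table at the rack's y = -60 mm. Its y axis points from the handle to the hinge.
- screwdriver: Screwdriver 130 mm long lying along the near edge of the glass mat. Bystander.
- bottle: Amber bottle, 44 mm across, 100 mm high, standing. Bystander.
- jar: White jar with blue cap, 52 mm across, 50 mm high, standing. Bystander.
- cup: White cup, 60 mm across, 60 mm high, standing. Bystander.
- brush: Brush 150 mm long lying on the table. Bystander.

How it is judged:
By the outcome, as a careful person would: the job done as asked, in the order asked, and still so for the second after the job is handed in, with the robot touching nothing.
It also fails if it takes over 64 s, if anything falls off the work surface, if the arm or the gripper's body presses on something with over 40 N, if the wrist force passes 120 N, or if a joint passes its speed limit or range.

### The arm

A 7-joint arm with a two-finger parallel gripper is mounted at the origin on the work surface. World frame = base frame: x ahead of the robot, y to its left, z up, the work surface at z = 0. Lengths are in m, angles in rad, forces in N, time in s.
With the tool pointing down it reaches from about 0.425 to 0.925 m from the base axis. Payload 6.8 kg.
Tool frame: the origin (TCP) lies midway between the tips of the shut fingers; the grasp point (between the pads) lies 19 mm behind it (r.grip_depth is the distance from the TCP to the grasp point, in m); z points along the fingers, y is the line along which they close (so a half turn about z gives the same grasp; the last joint's range is limited). The gripper opens to 85 mm and grips with 20 to 120 N. Pads are 22 mm wide; open, the fingers measure 114 mm over their backs; the gripper's body (76 mm by 85 mm) begins 54 mm behind the grasp point. The pads swing forward as they close: fully open they stand 13 mm farther back than shut.
Start: joints at [1.089, 0.477, 0.022, 1.555, -0.011, 1.109, -0.083], TCP at [0.246, -0.628, 0.231] pointing down, gripper open.
Joint ranges: [-2.96, 2.96], [-0.34, 2.1], [-1.41, 1.46], [0.24, 2.44], [-1.37, 4.51], [0.17, 1.92], [-2.96, 2.96]. Speed limits (rad/s): [2.39, 2.39, 3.14, 3.14, 3.14, 3.14, 3.14].

### API

Orientations are given as a rotation vector (axis times angle).
In Python, from bench import telemetry, grab_frame, calibration, order, silhouettes, r gives the robot as it stands.
- The arm moves only by the tool apply_moves, never from a script. Its argument "moves" is a list of rows, each a list of 7 numbers: the turn, a rotation vector about the tool's x, y, z scaled (see below), then the shift along the tool's x, y, z scaled (see below), then the opening, from -1 (shut) to 1 (fully open). A call has exactly 8 rows; each row shifts and turns the commanded pose from where the row before left it, along the tool's axes as they then stand; what a row does not reach is not made up. The controller multiplies each number of a shift by 1000 mm and each number of a turn by 6 degrees. A row lasts 1/12 s, in which the tool goes at most 41.7 mm and 7.16 degrees, less where a joint would pass 70% of its speed; a pose out of reach is approached as far as the arm can. A call with a number of a shift or a turn outside -1 to 1 is refused whole. A call with a gripper value outside its range is refused whole. The fingers move at their own pace and stop on an object; "grip_force" is the grip in N (left out, the last holds). Time passes only in rows, so rows that do not move let the fingers close, or fill a call up. It gives the time, the measured TCP pose, the force, the opening and the grip force at its end, in the units of the state.
- telemetry.get_obs(): the state, without advancing time (a new reading comes with each control period).
- grab_frame(name): name is "side" or "top" or "wrist"; returns the picture (400x640x3 uint8, blue, green, red); there is no depth.
- calibration(name): a dict with "fx", "fy", "cx", "cy" (pixels), "world_from_camera" (4x4, takes a point from camera to world coordinates); the wrist camera has in their place "mount" (4x4, takes a point from camera to tool coordinates, whose origin is the TCP and whose axes are the flange's). Camera axes: x right, y down, z forward; pixel columns grow to the right and rows downward; lengths in m; the calibration is good to about 2 mm. A picture is of the moment at which its call begins: read the wrist's pose just before it. calibration takes no time and is no camera call.
- order.hand_in(): hands the job in; it is judged then, once.
Trained networks look in the newest picture that a camera, given by its name, has taken for a name from the list of things; names that differ only in an ending like _2 or _b are one class to them, and where a whole thing is asked for, a point or a joint stands for the part that bears it (a point fixed in the world has none). Each returns a list of dicts, best first, with "p" (0 to 1); they miss things now and then, are a little off and sometimes report something else, mostly with a low value. They report only what shows in the picture. A call takes as long as a camera call.
- silhouettes(thing, camera): "mask" (400x640 bool, what is visible of it) and "extent" ([centre column, centre row, width, height] in pixels, round what is visible of it).
The state is a dict: "clock": time; "joints": joint angles; "qvel": joint speeds; "tau": joint torques, N m; "tcp_pos": TCP position; "orientation": TCP orientation; "contact_force": force on the tool from outside, world axes, zero at the start; "moment": the same for the moment, N m; "grip_width": finger opening in m; "gripper_force": force on a finger pad.
Only numpy, scipy, OpenCV 4.12 (cv2) and the standard library are available. Lean on these libraries where they do the work, as an engineer would, in place of code of your own. Each camera call takes 0.05 s, during which the arm holds its last target. There are 200 camera calls.

## Working session

There is one attempt and no reset: what is moved stays moved. The work goes in short steps, Python scripts to look and compute and a tool call to move; the robot and the scene stay as the last step left them, time stands still between calls to the robot, and variables do not carry over. Pictures are saved under pics/ and viewed, at most 10 in all, crops included, and the job is handed in when it is done.

Besides the shell and the picture viewer there is one more tool, called as a command line: name --pt "numbers of a row" for each row, then --argument value for the rest. apply_moves: Moves the arm, as the interface text tells. Its arguments: {"type":"object","properties":{"moves":{"type":"array"},"grip_force":{"type":"number"}},"required":["moves"]}

```bash
mkdir -p pics; ls; python3 - <<'E'
from bench import telemetry, grab_frame, calibration, order, silhouettes, r
import cv2, numpy as np
o=telemetry.get_obs(); print({k:np.round(v,3).tolist() for k,v in o.items()})
for n in ("top","side"):
    f=grab_frame(n); cv2.imwrite(f"pics/{n}0.png",f)
    c=calibration(n); print(n,c["fx"],c["fy"],c["cx"],c["cy"]); print(np.round(c["world_from_camera"],4).tolist())
    for t in ("green_stand","tray","rack","mat","bar","bar_grip"):
        s=silhouettes(t,n); print(t,[(round(d["p"],2),np.round(d["extent"]).tolist()) for d in s[:2]])
print(calibration("wrist"))
E
```

```text
pics
{'clock': 0.0, 'joints': [1.089, 0.478, 0.022, 1.556, -0.012, 1.109, -0.083], 'qvel': [0.001, 0.0, 0.0, 0.0, -0.001, 0.001, 0.001], 'tau': [0.0, -59.645, 1.608, -28.12, 0.012, 0.009, -0.0], 'tcp_pos': [0.246, -0.628, 0.23], 'orientation': [-3.085, -0.583, 0.001], 'contact_force': [1.26, 0.991, -0.284], 'moment': [0.035, 0.054, -0.053], 'gripper_force': 0.0, 'grip_width': 0.085}
top 391.71142505647117 391.71142505647117 319.97400561531157 196.92482430738755
[[-0.075, -0.9755, 0.2068, 0.4436], [-0.9972, 0.0726, -0.0192, 0.011], [0.0037, -0.2077, -0.9782, 0.856], [0.0, 0.0, 0.0, 1.0]]
green_stand [(0.86, [184.0, 246.0, 19.0, 31.0])]
tray [(0.65, [201.0, 252.0, 58.0, 76.0]), (0.46, [212.0, 247.0, 24.0, 29.0])]
rack []
mat [(0.59, [316.0, 243.0, 83.0, 147.0]), (0.52, [416.0, 230.0, 97.0, 39.0])]
bar [(0.71, [441.0, 221.0, 51.0, 16.0]), (0.31, [416.0, 230.0, 95.0, 36.0])]
bar_grip [(0.74, [441.0, 220.0, 55.0, 15.0]), (0.38, [185.0, 248.0, 18.0, 29.0])]
side 467.2558040129021 467.2558040129021 313.59663600831686 196.7796349323954
[[-0.9594, -0.1701, 0.2251, 0.3564], [-0.2812, 0.5116, -0.8119, 0.903], [0.0229, -0.8423, -0.5386, 0.631], [0.0, 0.0, 0.0, 1.0]]
green_stand [(0.72, [319.0, 259.0, 34.0, 26.0]), (0.64, [309.0, 279.0, 36.0, 27.0])]
tray [(0.77, [315.0, 279.0, 93.0, 67.0]), (0.2, [208.0, 252.0, 37.0, 52.0])]
rack [(0.91, [358.0, 158.0, 31.0, 76.0])]
mat []
bar [(0.63, [366.0, 142.0, 16.0, 43.0])]
bar_grip [(0.5, [364.0, 138.0, 6.0, 38.0])]
{'fx': 324.1459457408851, 'fy': 324.1459457408851, 'cx': 319.5440717588222, 'cy': 193.51037586836472, 'mount': array([[ 3.55547414e-04, -9.59968714e-01, -2.80107017e-01,
         7.11124989e-02],
       [ 9.99999846e-01,  4.60585362e-04, -3.09168187e-04,
         6.47876195e-04],
       [ 4.25804979e-04, -2.80106864e-01,  9.59968730e-01,
        -1.41902279e-01],
       [ 0.00000000e+00,  0.00000000e+00,  0.00000000e+00,
         1.00000000e+00]])}
```

```bash
python3 - <<'E'
import cv2
f=cv2.imread("pics/top0.png")[160:320,140:500]; cv2.imwrite("pics/topc.png",cv2.resize(f,None,fx=2.2,fy=2.2,interpolation=2))
E
```

```text
(no output)
```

View pics/topc.png

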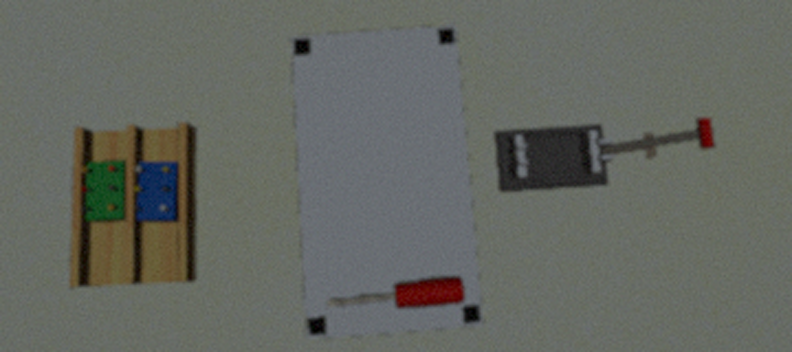

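View pics/side0.png

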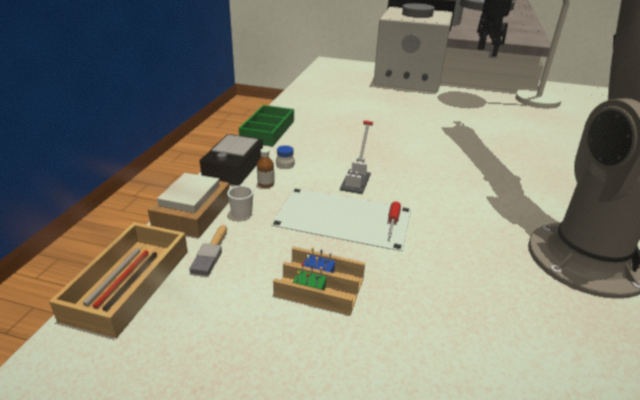

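```bash
cat > h.py <<'E'
from bench import telemetry, grab_frame, calibration, order, silhouettes, r
import cv2, numpy as np
from scipy.spatial.transform import Rotation as R
def campose(n,o=None):
    c=calibration(n); K=np.array([[c["fx"],0,c["cx"]],[0,c["fy"],c["cy"]],[0,0,1]])
    if n!="wrist": return K,np.array(c["world_from_camera"])
    o=o or telemetry.get_obs(); T=np.eye(4); T[:3,:3]=R.from_rotvec(o["orientation"]).as_matrix(); T[:3,3]=o["tcp_pos"]
    return K,T@c["mount"]
def ray(K,T,px,z):
    px=np.atleast_2d(px).astype(float); d=np.c_[px,np.ones(len(px))]@np.linalg.inv(K).T@T[:3,:3].T; o=T[:3,3]
    return o+d*((z-o[2])/d[:,2])[:,None]
def proj(K,T,P):
    P=np.atleast_2d(P); c=(P-T[:3,3])@T[:3,:3]; u=c@K.T; return u[:,:2]/u[:,2:]
def yaw(o):
    m=R.from_rotvec(o["orientation"]).as_matrix(); return np.degrees(np.arctan2(m[1,0],m[0,0])), np.degrees(np.arccos(-m[2,2]))
E
python3 - <<'E'
from h import *
K,T=campose("top"); f=lambda p,z:np.round(ray(K,T,np.array(p)/2.2+[140,160],z),3).tolist()
print("green",f([[105,191],[104,162],[106,220]],.036))
print("tray walls top",f([[80,128],[76,285],[132,126],[137,283],[183,124],[190,281]],.038))
print("mat",f([[302,46],[447,36],[317,326],[471,314]],.003))
print("rack base",f([[497,132],[602,125],[500,190],[607,184]],.008))
print("cheeks",f([[521,156],[594,151]],.041))
print("bar near hinge",f([[606,150]],.045), "handle",[f([[706,132]],z) for z in (.06,.09,.12,.149)])
K2,T2=campose("side"); print("handle side",[np.round(ray(K2,T2,[[368,123]],z),3).tolist() for z in (.06,.09,.12,.149)])
E
```

```text
green [[0.532, 0.277, 0.036], [0.559, 0.278, 0.036], [0.504, 0.277, 0.036]]
tray walls top [[0.593, 0.3, 0.038], [0.447, 0.304, 0.038], [0.592, 0.251, 0.038], [0.444, 0.248, 0.038], [0.59, 0.202, 0.038], [0.442, 0.199, 0.038]]
mat [[0.668, 0.087, 0.003], [0.667, -0.061, 0.003], [0.391, 0.087, 0.003], [0.391, -0.06, 0.003]]
rack base [[0.564, -0.102, 0.008], [0.563, -0.207, 0.008], [0.507, -0.099, 0.008], [0.505, -0.205, 0.008]]
cheeks [[0.535, -0.118, 0.041], [0.534, -0.188, 0.041]]
bar near hinge [[0.534, -0.198, 0.045]] handle [[[0.542, -0.29, 0.06]], [[0.538, -0.278, 0.09]], [[0.535, -0.267, 0.12]], [[0.531, -0.256, 0.149]]]
handle side [[[0.555, -0.408, 0.06]], [[0.545, -0.34, 0.09]], [[0.534, -0.271, 0.12]], [[0.524, -0.204, 0.149]]]
```

apply_moves --pt "0 0 -0.953 0 0 0 1" --pt "0 0 -0.953 0 0 0 1" --pt "0 0 -0.953 0 0 0 1" --pt "0 0 -0.953 0 0 0 1" --pt "0 0 -0.953 0 0 0 1" --pt "0 0 -0.953 0 0 0 1" --pt "0 0 -0.953 0 0 0 1" --pt "0 0 -0.953 0 0 0 1"

```text
clock: 1.37
tcp_pos: [0.2464, -0.6285, 0.2314]
orientation: [2.613, 1.744, -0.0]
contact_force: [0.4, 1.0, -0.3]
grip_width: 0.0853
gripper_force: 0.0
```

apply_moves --pt "0 0 -0.953 0 0 0 1" --pt "0 0 -0.953 0 0 0 1" --pt "0 0 -0.953 0 0 0 1" --pt "0 0 -0.953 0 0 0 1" --pt "0 0 0 0.033 0.022 0 1" --pt "0 0 0 0.033 0.022 0 1" --pt "0 0 0 0.033 0.022 0 1" --pt "0 0 0 0.033 0.022 0 1"

```text
clock: 2.03
tcp_pos: [0.335, -0.495, 0.2314]
orientation: [2.222, 2.221, 0.0]
contact_force: [1.5, 0.1, -0.9]
grip_width: 0.0854
gripper_force: 0.0
```

apply_moves --pt "0 0 0 0.033 0.022 0 1" --pt "0 0 0 0.033 0.022 0 1" --pt "0 0 0 0.033 0.022 0 1" --pt "0 0 0 0.033 0.022 0 1" --pt "0 0 0 0.033 0.022 0 1" --pt "0 0 0 0.033 0.022 0 1" --pt "0 0 0 0.033 0.022 0 1" --pt "0 0 0 0.01 0.01 0 1"

```text
clock: 2.7
tcp_pos: [0.5016, -0.2485, 0.232]
orientation: [2.212, 2.231, 0.005]
contact_force: [0.6, 0.7, 0.5]
grip_width: 0.0853
gripper_force: 0.0
```

```bash
python3 - <<'E'
from h import *
grab_frame("top")
o=telemetry.get_obs(); print(o["clock"],o["tcp_pos"],yaw(o),np.round(o["qvel"],3))
f=grab_frame("wrist"); cv2.imwrite("pics/w1.png",f); np.savez("w1.npz",p=o["tcp_pos"],o=o["orientation"])
for t in ("rack","bar_grip","bar"):
    s=silhouettes(t,"wrist"); print(t,[(round(d["p"],2),np.round(d["extent"]).tolist()) for d in s[:2]])
E
```

```text
2.75 [ 0.50262108 -0.24838191  0.23200913] (np.float64(90.55697930153653), np.float64(0.22782575036458846)) [ 0.049 -0.009  0.049  0.011  0.002  0.002  0.08 ]
rack [(0.89, [352.0, 119.0, 58.0, 198.0])]
bar_grip [(0.88, [358.0, 170.0, 35.0, 97.0])]
bar [(0.97, [357.0, 168.0, 31.0, 98.0]), (0.61, [581.0, 8.0, 64.0, 13.0])]
```

View pics/w1.png

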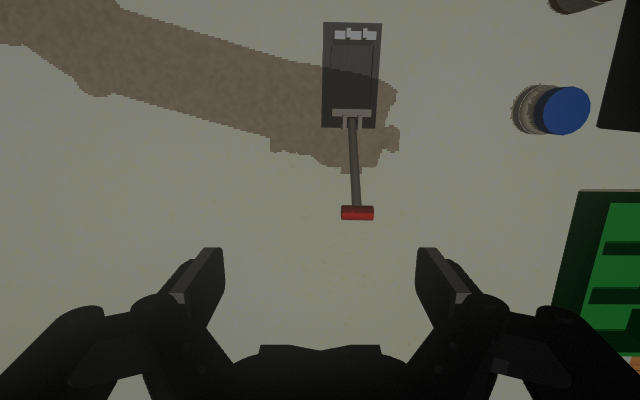

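apply_moves --pt "0 0 0 0.039 0.003 0 1" --pt "0 0 0 0.039 0.003 0 1" --pt "0 0 0 0.039 0.003 0 1" --pt "0 0 0 0.039 0.003 0 1" --pt "0 0 0 0.039 0.003 0 1" --pt "0 0 0 0.039 0.003 0 1" --pt "0 0 0 0.039 0.003 0 1" --pt "0 0 0 0.039 0.003 0 1"

```text
clock: 3.62
tcp_pos: [0.5221, 0.0561, 0.2314]
orientation: [2.225, 2.217, -0.001]
contact_force: [0.7, -0.4, -0.9]
grip_width: 0.0854
gripper_force: 0.0
```

apply_moves --pt "0 0 0 0.039 0.003 0 1" --pt "0 0 0 0.039 0.003 0 1" --pt "0 0 0 0.039 0.003 0 1" --pt "0 0 0 0.039 0 0 1" --pt "0 0 0 0 0 0.02 1" --pt "0 0 0 0 0 0.01 1" --pt "0 0 0 0 0 0 1" --pt "0 0 0 0 0 0 1"

```text
clock: 4.28
tcp_pos: [0.5314, 0.2098, 0.2006]
orientation: [2.225, 2.218, -0.004]
contact_force: [0.4, 0.2, -0.3]
grip_width: 0.0855
gripper_force: 0.0
```

```bash
python3 - <<'E'
from h import *
o=telemetry.get_obs(); print(o["clock"],o["tcp_pos"],yaw(o),np.round(o["qvel"],3))
f=grab_frame("wrist"); cv2.imwrite("pics/w2.png",f); np.savez("w2.npz",p=o["tcp_pos"],o=o["orientation"])
K,T=campose("wrist",o)
for t in ("green_stand","blue_stand","tray"):
    s=silhouettes(t,"wrist"); print(t,[(round(d["p"],2),np.round(d["extent"]).tolist()) for d in s[:2]])
hsv=cv2.cvtColor(f,cv2.COLOR_BGR2HSV)
f2=cv2.imread("pics/w1.png")
E
```

```text
4.2833 [0.53135004 0.20975812 0.20059688] (np.float64(89.81721013665832), np.float64(0.15245898203017827)) [ 0.006 -0.018 -0.012 -0.021 -0.005  0.001  0.   ]
green_stand [(0.66, [322.0, 101.0, 62.0, 41.0])]
blue_stand [(0.58, [317.0, 156.0, 62.0, 42.0])]
tray [(0.74, [308.0, 124.0, 165.0, 123.0]), (0.71, [510.0, 388.0, 41.0, 23.0])]
```

View pics/w2.png

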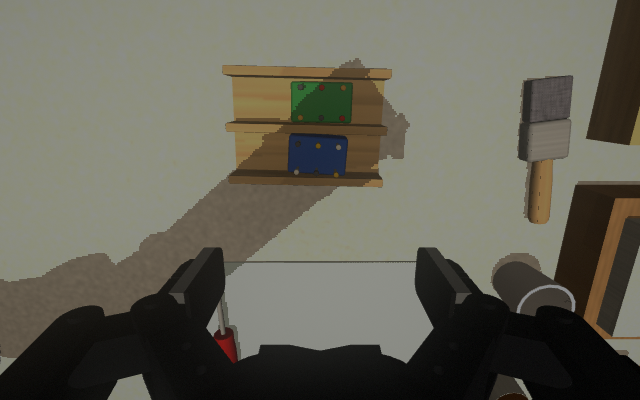

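```bash
python3 - <<'E'
from h import *
def rect(m,K,T,z):
    m=cv2.morphologyEx(m.astype(np.uint8),cv2.MORPH_OPEN,np.ones((3,3))); m=cv2.morphologyEx(m,cv2.MORPH_CLOSE,np.ones((9,9)))
    n,l,st,_=cv2.connectedComponentsWithStats(m); i=1+np.argmax(st[1:,4]); p=np.argwhere(l==i)[:,::-1]
    W=ray(K,T,p,z)[:,:2]*1000; (c,s,a)=cv2.minAreaRect(W.astype(np.float32)); print(np.round(c,1),np.round(s,1),round(a,2),len(p), st[i][:4])
d=np.load("w2.npz"); K,T=campose("wrist",dict(tcp_pos=d["p"],orientation=d["o"]))
f=cv2.imread("pics/w2.png").astype(int); b,g,r_=f[...,0],f[...,1],f[...,2]
rect((g>b*1.5)&(g>r_*1.5)&(np.arange(640)<400)[None],K,T,.036)
rect((b>g*1.5)&(b>r_*1.5)&(np.arange(640)<400)[None],K,T,.036)
print("walls",np.round(ray(K,T,[[223,66],[391,69],[227,123],[386,126],[230,176],[381,180]],.038),4).tolist())
d=np.load("w1.npz"); K,T=campose("wrist",dict(tcp_pos=d["p"],orientation=d["o"]))
f=cv2.imread("pics/w1.png"); c=f[10:225,300:410]
cv2.imwrite("pics/w1c.png",np.hstack([cv2.resize(c[:125],None,fx=4.6,fy=4.6,interpolation=0)]))
print("rack",np.round(ray(K,T,[[324,23],[382,24],[376,129],[321,127]],.008),4).tolist())
E
```

```text
[532.8 277.2] [34.8 54.7] 88.41 2400 [291  82  61  41]
[529.  228.7] [34.8 54.6] 86.06 2053 [288 136  60  39]
walls [[0.4469, 0.308, 0.038], [0.5944, 0.3051, 0.038], [0.4463, 0.259, 0.038], [0.5927, 0.2559, 0.038], [0.445, 0.209, 0.038], [0.5907, 0.2046, 0.038]]
rack [[0.5067, -0.1028, 0.008], [0.566, -0.1031, 0.008], [0.566, -0.2087, 0.008], [0.5048, -0.2071, 0.008]]
```

View pics/w1c.png

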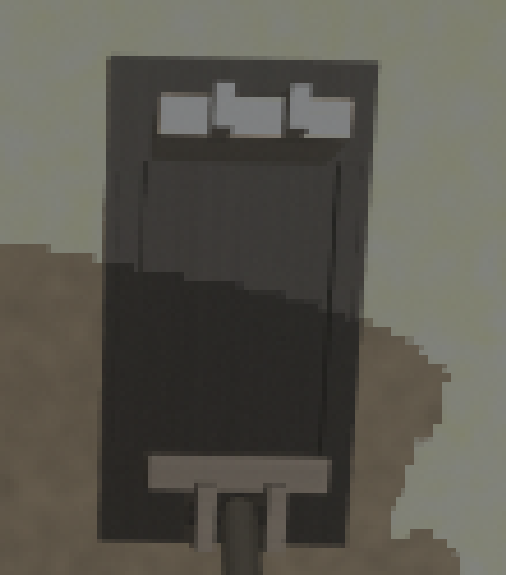

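apply_moves --pt "0 0 0.2 0.0337 0.001 0 1" --pt "0 0 0 0.0337 0.0005 0 1" --pt "0 0 0 0 0 0.03 1" --pt "0 0 0 0 0 0.03 1" --pt "0 0 0 0 0 0.03 1" --pt "0 0 0 0 0 0.02 1" --pt "0 0 0 0 0 0.005 1" --pt "0 0 0 0 0 0 1"

```text
clock: 5.15
tcp_pos: [0.5328, 0.2792, 0.0854]
orientation: [-2.244, -2.198, 0.004]
contact_force: [0.1, -0.2, 0.4]
grip_width: 0.085
gripper_force: 0.0
```

```bash
python3 - <<'E'
from h import *
o=telemetry.get_obs(); print(o["clock"],o["tcp_pos"],yaw(o),o["contact_force"])
f=grab_frame("wrist"); cv2.imwrite("pics/w3.png",f)
K,T=campose("wrist",o)
print(np.round(proj(K,T,[[.5328,.2772,.036],[.5048,.2772,.036],[.5608,.2772,.036]])))
E
```

```text
5.15 [0.53281213 0.27924379 0.0854297 ] (np.float64(88.7933240027923), np.float64(0.13110505171175071)) [ 0.05864456 -0.2186469   0.39444879]
[[320. 219.]
 [275. 220.]
 [364. 218.]]
```

View pics/w3.png

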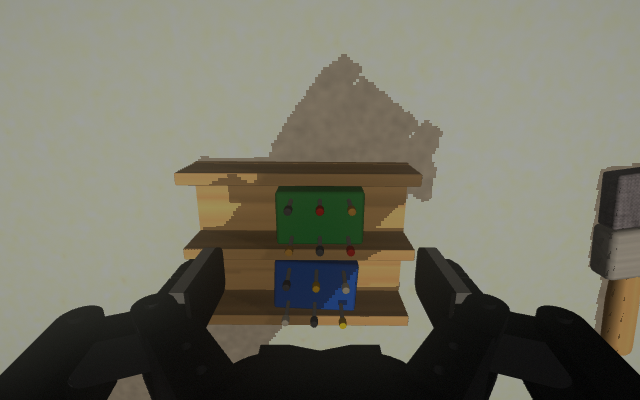

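apply_moves --pt "0 0 0 0 0 0.02 1" --pt "0 0 0 0 0 0.02 1" --pt "0 0 0 0 0 0.02 1" --pt "0 0 0 0 0 0.015 1" --pt "0 0 0 0 0 0.0064 1" --pt "0 0 0 0 0 0 1" --pt "0 0 0 0 0 0 -1" --pt "0 0 0 0 0 0 -1" --grip_force 40

```text
clock: 5.87
tcp_pos: [0.5341, 0.2808, 0.0063]
orientation: [2.244, 2.198, 0.003]
contact_force: [0.5, 0.5, -0.1]
grip_width: 0.064
gripper_force: 0.0
```

apply_moves --pt "0 0 0 0 0 0 -1" --pt "0 0 0 0 0 0 -1" --pt "0 0 0 0 0 0 -1" --pt "0 0 0 0 0 0 -1" --pt "0 0 0 0 0 0 -1" --pt "0 0 0 0 0 0 -1" --pt "0 0 0 0 0 0 -1" --pt "0 0 0 0 0 0 -1"

```text
clock: 6.53
tcp_pos: [0.5341, 0.2808, 0.0064]
orientation: [2.244, 2.198, 0.004]
contact_force: [-0.9, -0.7, 6.9]
grip_width: 0.0555
gripper_force: 43.4
```

apply_moves --pt "0 0 0 0 0 -0.015 -1" --pt "0 0 0 0 0 -0.03 -1" --pt "0 0 0 0 0 -0.03 -1" --pt "0 0 0 -0.026 0.0025 0 -1" --pt "0 0 0 -0.026 0.0025 0 -1" --pt "0 0 0 -0.026 0.0025 0 -1" --pt "0 0 0 -0.026 0.0025 0 -1" --pt "0 0 0 -0.026 0.0025 0 -1"

```text
clock: 7.2
tcp_pos: [0.543, 0.1486, 0.0811]
orientation: [2.243, 2.198, 0.001]
contact_force: [0.2, -0.1, -1.0]
grip_width: 0.0551
gripper_force: 44.0
```

apply_moves --pt "0 0 0 -0.026 0.0025 0 -1" --pt "0 0 0 -0.026 0.0025 0 -1" --pt "0 0 0 -0.026 0.0025 0 -1" --pt "0 0 0 -0.026 0.0025 0 -1" --pt "0 0 0 -0.026 0.0025 0 -1" --pt "0 0 1 0 0 0 -1" --pt "0 0 1 0 0 0 -1" --pt "0 0 1 0 0 0 -1"

```text
clock: 7.87
tcp_pos: [0.553, 0.0188, 0.0809]
orientation: [2.566, 1.812, 0.001]
contact_force: [0.5, 0.4, -1.2]
grip_width: 0.0551
gripper_force: 44.0
```

apply_moves --pt "0 0 1 0 0 0 -1" --pt "0 0 1 0 0 0 -1" --pt "0 0 1 0 0 0 -1" --pt "0 0 1 0 0 0 -1" --pt "0 0 1 0 0 0 -1" --pt "0 0 1 0 0 0 -1" --pt "0 0 1 0 0 0 -1" --pt "0 0 1 0 0 0 -1"

```text
clock: 8.53
tcp_pos: [0.5529, 0.0199, 0.081]
orientation: [-3.081, -0.614, -0.001]
contact_force: [0.2, 0.3, -0.7]
grip_width: 0.0555
gripper_force: 44.0
```

apply_moves --pt "0 0 1 0 0 0 -1" --pt "0 0 1 0 0 0 -1" --pt "0 0 1 0 0 0 -1" --pt "0 0 1 0 0 0 -1" --pt "0 0 0 0 0 0.02 -1" --pt "0 0 0 0 0 0.02 -1" --pt "0 0 0 0 0 0.01 -1" --pt "0 0 0 0 0 0 -1"

```text
clock: 9.2
tcp_pos: [0.5512, 0.0198, 0.0285]
orientation: [3.141, -0.031, -0.006]
contact_force: [-0.0, 0.7, -0.6]
grip_width: 0.0555
gripper_force: 44.0
```

```bash
python3 - <<'E'
from h import *
o=telemetry.get_obs(); print(o["clock"],o["tcp_pos"],yaw(o),o["contact_force"],o["grip_width"],o["gripper_force"])
f=grab_frame("wrist"); s=grab_frame("side")[150:300,260:420]; cv2.imwrite("pics/w4.png",np.hstack([f[60:400,150:490],cv2.resize(s,(363,340))]))
E
```

```text
9.2 [0.55117761 0.01977704 0.02853772] (np.float64(-1.1398112022622362), np.float64(0.21497043380381095)) [-0.02224378  0.70729618 -0.59324374] 0.05551437885491533 44.02684271335602
```

View pics/w4.png

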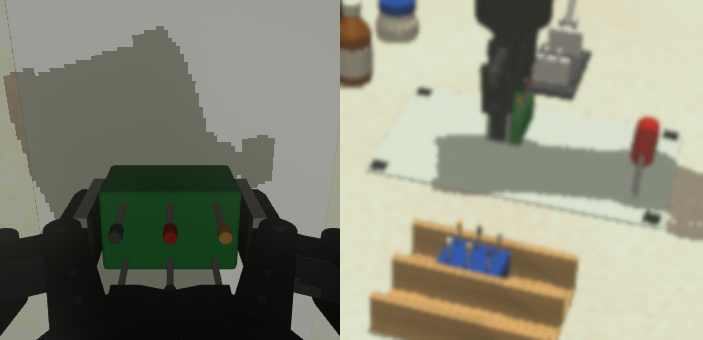

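```bash
python3 - <<'E'
from h import *
o=telemetry.get_obs(); K,T=campose("wrist",o); print(o["tcp_pos"])
Rm=R.from_rotvec(o["orientation"]).as_matrix()
P=lambda tilt:[proj(K,T,np.array(o["tcp_pos"])+(Rm@(np.array([0,0,-.016])+R.from_euler('y',tilt,degrees=True).apply([x,.0,-z])))).round(0).tolist() for x,z in((.018,-.015),(.018,.015),(-.018,.015))]
for t in(-25,-15,-8,0,8,15,25): print(t,P(t))
E
```

```text
[0.55292205 0.01982015 0.03039949]
-25 [[[318.0, 230.0]], [[318.0, 227.0]], [[318.0, 322.0]]]
-15 [[[318.0, 225.0]], [[318.0, 234.0]], [[318.0, 326.0]]]
-8 [[[318.0, 222.0]], [[318.0, 240.0]], [[318.0, 328.0]]]
0 [[[318.0, 219.0]], [[318.0, 247.0]], [[318.0, 328.0]]]
8 [[[318.0, 217.0]], [[318.0, 256.0]], [[318.0, 328.0]]]
15 [[[318.0, 216.0]], [[318.0, 264.0]], [[318.0, 327.0]]]
25 [[[318.0, 216.0]], [[318.0, 275.0]], [[318.0, 323.0]]]
```

apply_moves --pt "0 0 0 0 0 0.012 -1" --pt "0 0 0 0 0 0.008 -1" --pt "0 0 0 0 0 0.004 -1" --pt "0 0 0 0 0 0.002 -1" --pt "0 0 0 0 0 0.001 -1" --pt "0 0 0 0 0 0 -1" --pt "0 0 0 0 0 0 -1" --pt "0 0 0 0 0 0 -1"

```text
clock: 9.97
tcp_pos: [0.5526, 0.0197, 0.0034]
orientation: [3.141, -0.032, -0.001]
contact_force: [-3.0, 0.4, 6.3]
grip_width: 0.0552
gripper_force: 44.8
```

apply_moves --pt "0 0 0 0 0 0 0.6" --pt "0 0 0 0 0 0 1" --pt "0 0 0 0 0 0 1" --pt "0 0 0 0 0 0 1" --pt "0 0 0 0 0 0 1" --pt "0 0 0 0 0 -0.01 1" --pt "0 0 0 0 0 -0.03 1" --pt "0 0 0 0 0 -0.04 1"

```text
clock: 10.63
tcp_pos: [0.5505, 0.0195, 0.0818]
orientation: [3.141, -0.032, -0.009]
contact_force: [0.6, 0.1, 0.3]
grip_width: 0.0854
gripper_force: 0.0
```

apply_moves --pt "0 0 -1 0 0 -0.02 1" --pt "0 0 -1 0 0 -0.02 1" --pt "0 0 -1 0 0 0 1" --pt "0 0 -1 0 0 0 1" --pt "0 0 -1 0 0 0 1" --pt "0 0 -1 0 0 0 1" --pt "0 0 -1 0 0 0 1" --pt "0 0 -1 0 0 0 1"

```text
clock: 11.3
tcp_pos: [0.5529, 0.0195, 0.1237]
orientation: [2.879, 1.256, 0.001]
contact_force: [0.1, 0.2, -0.2]
grip_width: 0.0854
gripper_force: 0.0
```

apply_moves --pt "0 0 -1 0 0 0 1" --pt "0 0 -1 0 0 0 1" --pt "0 0 -1 0 0 0 1" --pt "0 0 -1 0 0 0 1" --pt "0 0 -1 0 0 0 1" --pt "0 0 -1 0 0 0 1" --pt "0 0 -1 0 0 0 1" --pt "0 0 0 0 0 0 1"

```text
clock: 11.97
tcp_pos: [0.5529, 0.0194, 0.1235]
orientation: [2.24, 2.202, 0.0]
contact_force: [-0.3, 0.4, -0.3]
grip_width: 0.0852
gripper_force: 0.0
```

```bash
python3 - <<'E'
from h import *
o=telemetry.get_obs(); print(o["clock"],o["tcp_pos"],yaw(o))
f=grab_frame("wrist"); cv2.imwrite("pics/w5.png",f)
K,T=campose("wrist",o); b,g,r_=[f[...,i].astype(int) for i in range(3)]
m=((g>b*1.5)&(g>r_*1.5)&(np.arange(640)<450)[None]).astype(np.uint8); m=cv2.morphologyEx(m,cv2.MORPH_OPEN,np.ones((3,3)));m=cv2.morphologyEx(m,cv2.MORPH_CLOSE,np.ones((9,9)))
n,l,st,_=cv2.connectedComponentsWithStats(m); i=1+np.argmax(st[1:,4]); print(st[i])
W=ray(K,T,np.argwhere(l==i)[:,::-1],.033)[:,:2]*1000; print(cv2.minAreaRect(W.astype(np.float32)))
E
```

```text
11.9667 [0.55290691 0.01937978 0.1234988 ] (np.float64(89.01937366007546), np.float64(0.02524411938543022))
[ 292  159   48   72 3240]
((549.8507080078125, 20.606761932373047), (55.522979736328125, 34.87185287475586), 88.75856018066406)
```

View pics/w5.png

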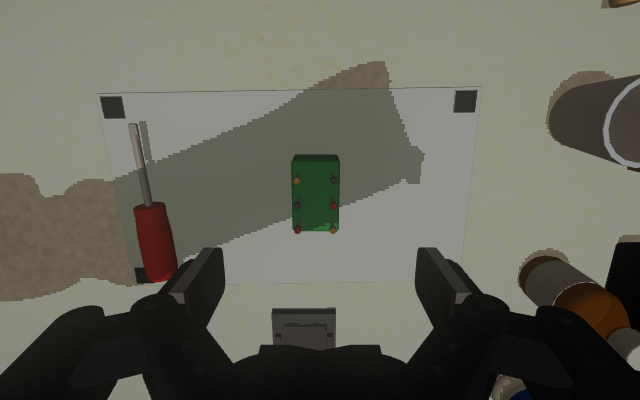

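apply_moves --pt "0 0 0 0 -0.003 0.02 1" --pt "0 0 0 0 0 0.03 1" --pt "0 0 0 0 0 0.03 1" --pt "0 0 0 0 0 0.02 1" --pt "0 0 0 0 0 0.0105 1" --pt "0 0 0 0 0 0.003 1" --pt "0 0 0 0 0 0 1" --pt "0 0 0 0 0 0 0"

```text
clock: 12.68
tcp_pos: [0.5509, 0.02, 0.0105]
orientation: [2.244, 2.197, 0.002]
contact_force: [0.5, -0.5, -0.4]
grip_width: 0.0753
gripper_force: 0.0
```

apply_moves --pt "0 0 0 0 0 0 0" --pt "0 0 0 0 0 0 -0.2" --pt "0 0 0 0 0 0 -1" --pt "0 0 0 0 0 0 -1" --pt "0 0 0 0 0 0 -1" --pt "0 0 0 0 0 0 -1" --pt "0 0 0 0 0 0 -1" --pt "0 0 0 0 0 0 -1"

```text
clock: 13.35
tcp_pos: [0.5507, 0.0197, 0.0104]
orientation: [2.243, 2.197, 0.002]
contact_force: [-1.0, -0.2, 6.9]
grip_width: 0.0353
gripper_force: 41.3
```

apply_moves --pt "0 0 0 0 0 -0.015 -1" --pt "0 0 0 0 0 -0.035 -1" --pt "0 0 0 0 0 -0.04 -1" --pt "0 0 0 0 0 -0.04 -1" --pt "0 0 0 0 0 -0.04 -1" --pt "0 0 0 0 0 -0.04 -1" --pt "0 0 0 -0.035 -0.003 0 -1" --pt "0 0 0 -0.035 -0.003 0 -1"

```text
clock: 14.02
tcp_pos: [0.5443, -0.0483, 0.223]
orientation: [2.235, 2.201, 0.008]
contact_force: [0.7, -0.5, -1.9]
grip_width: 0.0352
gripper_force: 40.5
```

apply_moves --pt "0 0 0 -0.035 -0.003 0 -1" --pt "0 0 0 -0.035 -0.003 0 -1" --pt "0 0 0 -0.035 -0.001 0 -1" --pt "0 0 0 0 0 0 -1" --pt "0 0 0 0 0 0 -1" --pt "0 0 0 0 0 0 -1" --pt "0 0 0 0 0 0 -1" --pt "0 0 0 0 0 0 -1"

```text
clock: 14.68
tcp_pos: [0.5335, -0.1532, 0.2195]
orientation: [-2.241, -2.201, -0.001]
contact_force: [0.3, -0.0, -1.6]
grip_width: 0.0352
gripper_force: 40.4
```

```bash
python3 - <<'E'
from h import *
o=telemetry.get_obs(); print(o["clock"],o["tcp_pos"],yaw(o),o["grip_width"],np.round(o["qvel"],3))
f=grab_frame("wrist"); cv2.imwrite("pics/w6.png",f); np.savez("w6.npz",p=o["tcp_pos"],o=o["orientation"])
K,T=campose("wrist",o); print(np.round(proj(K,T,[[.536,-.155,.008],[.536,-.1195,.041],[.536,-.1905,.041]])))
c=f[90:240,240:400]; c=cv2.convertScaleAbs(c,alpha=1.6); cv2.imwrite("pics/w6c.png",cv2.resize(c,None,fx=4,fy=4,interpolation=0))
E
```

```text
14.6833 [ 0.53350769 -0.15320789  0.2194667 ] (np.float64(88.98531854417672), np.float64(0.028123540518798663)) 0.03518989533051172 [-0.002  0.002  0.005 -0.001  0.003 -0.001  0.002]
[[322. 167.]
 [321. 138.]
 [322. 207.]]
```

View pics/w6c.png

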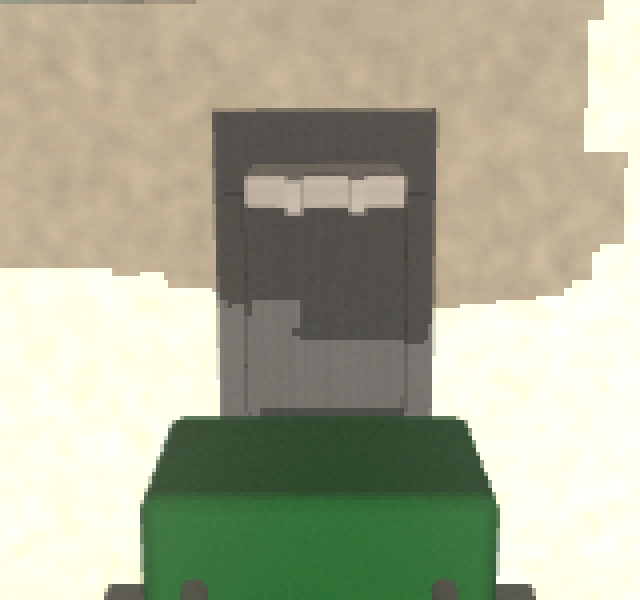

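```bash
python3 - <<'E'
from h import *
d=np.load("w6.npz"); K,T=campose("wrist",dict(tcp_pos=d["p"],orientation=d["o"]))
g=lambda p,z:(ray(K,T,np.array(p)/4+[240,90],z)[:,:2]*1000).round(1).tolist()
print("base",g([[213,109],[437,109],[219,415],[431,415]],.008))
print("cheek inner/outer",g([[245,207.5],[407,207.5],[245,176],[407,176]],.041))
print("lip",g([[246,195],[406,195],[247,400],[404,400]],.013))
print("stand bottom far edge check",g([[180,417],[464,417]],d["p"][2]-.0074), g([[148,495],[494,495]],d["p"][2]+.0226),d["p"])
E
```

```text
base [[506.7, -100.7], [566.2, -101.7], [505.0, -185.4], [565.2, -186.4]]
cheek inner/outer [[516.3, -122.7], [556.1, -123.4], [516.5, -115.1], [556.1, -115.8]]
lip [[515.0, -122.9], [557.7, -123.7], [513.4, -179.7], [557.2, -180.5]]
stand bottom far edge check [[517.5, -126.2], [551.6, -126.8]] [[517.5, -125.3], [551.2, -125.9]] [ 0.53350769 -0.15320789  0.2194667 ]
```

apply_moves --pt "0 0 0 -0.0011 0.002 0.02 -1" --pt "0 0 0 0 0 0.035 -1" --pt "0 0 0 0 0 0.035 -1" --pt "0 0 0 0 0 0.035 -1" --pt "0 0 0 0 0 0.02 -1" --pt "0 0 0 0 0 0.005 -1" --pt "0 0 0 0 0 0 -1" --pt "0 0 0 0 0 0 -1"

```text
clock: 15.4
tcp_pos: [0.5364, -0.1556, 0.0705]
orientation: [2.242, 2.199, 0.002]
contact_force: [-0.5, 1.0, 0.1]
grip_width: 0.0356
gripper_force: 40.4
```

```bash
python3 - <<'E'
from h import *
o=telemetry.get_obs(); print(o["clock"],o["tcp_pos"],yaw(o),o["contact_force"])
f=grab_frame("wrist"); s=grab_frame("side")[110:210,290:420]; cv2.imwrite("pics/w7.png",np.hstack([f[60:400,150:490],cv2.resize(s,(442,340))]))
E
```

```text
15.4 [ 0.53636318 -0.15562448  0.07046957] (np.float64(88.88252709573784), np.float64(0.08608472860705521)) [-0.45431474  1.02151832  0.11312605]
```

View pics/w7.png

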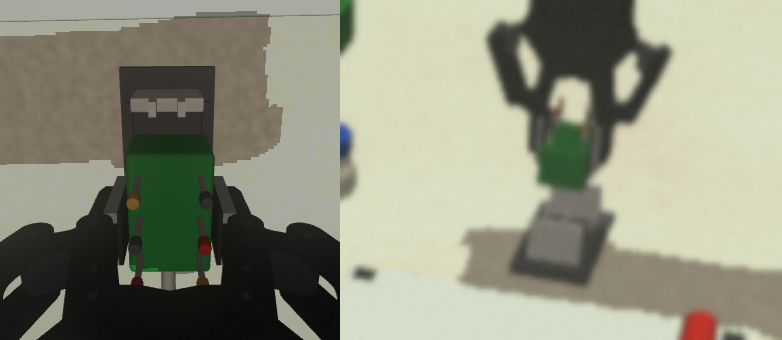

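```bash
python3 - <<'E'
from h import *
o=telemetry.get_obs(); print(o["tcp_pos"]); K,T=campose("wrist",o)
f=cv2.imread("pics/w7.png"); c=f[55:165,100:240]; cv2.imwrite("pics/w7c.png",cv2.resize(cv2.convertScaleAbs(c,alpha=1.6),None,fx=5,fy=5,interpolation=0))
E
```

```text
[ 0.5368788  -0.15607925  0.07131129]
```

View pics/w7c.png

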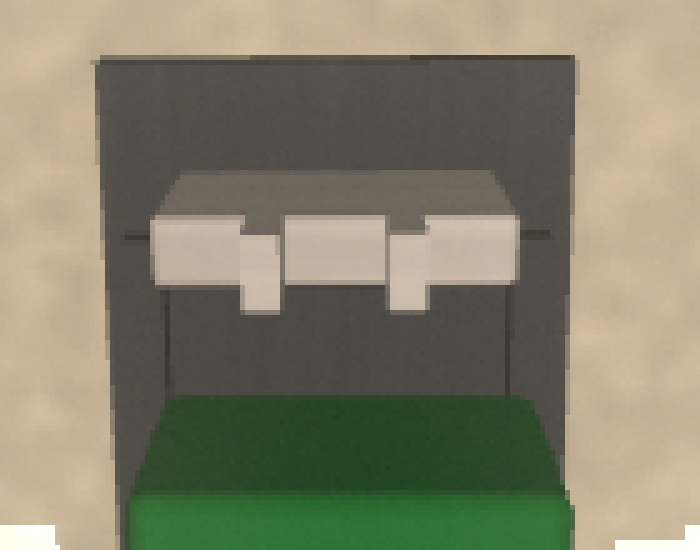

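```bash
python3 - <<'E'
from h import *
o=telemetry.get_obs(); o["tcp_pos"]=np.array([ 0.53636318,-0.15562448,0.07046957]); K,T=campose("wrist",o)
g=lambda p,z:(ray(K,T,np.array(p)/5+[250,115],z)[:,:2]*1000).round(1).tolist()
print("base",g([[97,60],[576,60],[108,240],[569,240],[112,400],[565,400]],.008))
print("cheek inner/outer",g([[152,285],[518,285],[152,217],[518,217]],.041))
print("fork z52",g([[242,313],[428,313]],.052)); print("lip",g([[167,290],[507,290],[168,390],[508,390]],.013))
z=.0705; print("stand bottom, top",g([[170,396],[532,396]],z-.0074), g([[130,494],[572,494]],z+.0226))
o=telemetry.get_obs(); print(o["tcp_pos"],yaw(o))
E
```

```text
base [[506.7, -101.1], [566.1, -102.3], [506.7, -123.7], [565.6, -124.9], [505.9, -145.0], [565.5, -146.3]]
cheek inner/outer [[516.1, -122.4], [555.6, -123.3], [516.5, -115.0], [555.5, -115.8]]
fork z52 [[526.4, -123.1], [545.3, -123.5]]
lip [[514.5, -129.3], [557.2, -130.2], [513.9, -142.4], [557.5, -143.3]]
stand bottom, top [[520.0, -128.5], [554.7, -129.2]] [[519.9, -127.6], [554.4, -128.4]]
[ 0.5368788  -0.15607925  0.07131129] (np.float64(88.8489512917056), np.float64(0.19354789662182031))
```

apply_moves --pt "0 0 0 0 0 0 -1" --pt "0 0 0 0 0 0 -1" --pt "0 0 0 0 0 0 -1" --pt "0 0 0 0 0 0 -1" --pt "0 0 0 0 0 0 -1" --pt "0 0 0 0 0 0 -1" --pt "0 0 0 0 0 0 -1" --pt "0 0 0 0 0 0 -1"

```text
clock: 16.17
tcp_pos: [0.5353, -0.1561, 0.0694]
orientation: [-2.244, -2.199, 0.0]
contact_force: [-0.3, -0.4, -1.0]
grip_width: 0.0352
gripper_force: 40.4
```

apply_moves --pt "0 0 0 0.0026 -0.0003 0 -1" --pt "0 0 0 0 0 0 -1" --pt "0 0 0 0 0 0.008 -1" --pt "0 0 0 0 0 0.008 -1" --pt "0 0 0 0 0 0.008 -1" --pt "0 0 0 0 0 0.008 -1" --pt "0 0 0 0 0 0.002 -1" --pt "0 0 0 0 0 0 -1"

```text
clock: 16.83
tcp_pos: [0.5342, -0.1533, 0.0342]
orientation: [-2.243, -2.197, 0.002]
contact_force: [-0.3, 0.1, -0.8]
grip_width: 0.0354
gripper_force: 40.4
```

apply_moves --pt "0 0 0 0 0.0005 0.005 -1" --pt "0 0 0 0 0 0.005 -1" --pt "0 0 0 0 0 0.004 -1" --pt "0 0 0 0 0 0.003 -1" --pt "0 0 0 0 0 0.001 -1" --pt "0 0 0 0 0 0 -1" --pt "0 0 0 0 0 0 -1" --pt "0 0 0 0 0 0 -1"

```text
clock: 17.5
tcp_pos: [0.5357, -0.1535, 0.0176]
orientation: [2.244, 2.198, 0.0]
contact_force: [0.9, -0.0, -0.6]
grip_width: 0.0354
gripper_force: 40.4
```

apply_moves --pt "0 0 0 0 0 0.001 -1" --pt "0 0 0 0 0 0 -1" --pt "0 0 0 0 0 0.001 -1" --pt "0 0 0 0 0 0 -1" --pt "0 0 0 0 0 0 -1" --pt "0 0 0 0 0 0 -1" --pt "0 0 0 0 0 0 -1" --pt "0 0 0 0 0 0 -1"

```text
clock: 18.17
tcp_pos: [0.5357, -0.1535, 0.0155]
orientation: [2.244, 2.199, 0.0]
contact_force: [1.1, -0.1, -0.6]
grip_width: 0.0351
gripper_force: 40.4
```

apply_moves --pt "0 0 0 0 0 0.0005 -1" --pt "0 0 0 0 0 0 -1" --pt "0 0 0 0 0 0.0005 -1" --pt "0 0 0 0 0 0 -1" --pt "0 0 0 0 0 0 -1" --pt "0 0 0 0 0 0 -1" --pt "0 0 0 0 0 0 -1" --pt "0 0 0 0 0 0 -1"

```text
clock: 18.83
tcp_pos: [0.5356, -0.1535, 0.0154]
orientation: [2.244, 2.198, -0.001]
contact_force: [-4.1, -0.4, 9.7]
grip_width: 0.0352
gripper_force: 41.8
```

apply_moves --pt "0 0 0 0 0 0 0.2" --pt "0 0 0 0 0 0 0.5" --pt "0 0 0 0 0 0 0.5" --pt "0 0 0 0 0 0 0.5" --pt "0 0 0 0 0 -0.01 0.5" --pt "0 0 0 0 0 -0.03 0.5" --pt "0 0 0 0 0 -0.04 0.5" --pt "0 0 0 0 0 -0.04 0.5"

```text
clock: 19.5
tcp_pos: [0.5346, -0.1531, 0.1356]
orientation: [-2.242, -2.198, 0.001]
contact_force: [0.4, -0.7, 1.0]
grip_width: 0.064
gripper_force: 0.0
```

apply_moves --pt "0 0 0 0 0 -0.04 0.5" --pt "0 0 0 0 0 -0.04 0.5" --pt "0 0 0 -0.03 0 -0.012 0.5" --pt "0 0 0 -0.03 0 0 0.5" --pt "0 0 0 -0.01 0 0 0.5" --pt "0 0 0 0 0 0 0.5" --pt "0 0 0 0 0 0 0.5" --pt "0 0 0 0 0 0 0.5"

```text
clock: 20.17
tcp_pos: [0.534, -0.2216, 0.2261]
orientation: [-2.241, -2.2, -0.001]
contact_force: [-0.4, -0.4, -0.7]
grip_width: 0.064
gripper_force: 0.0
```

```bash
python3 - <<'E'
from h import *
o=telemetry.get_obs(); print(o["clock"],o["tcp_pos"],yaw(o),o["grip_width"]); np.savez("w8.npz",p=o["tcp_pos"],o=o["orientation"])
f=grab_frame("wrist"); cv2.imwrite("pics/w8f.png",f); s=grab_frame("side")[90:210,290:420]; cv2.imwrite("pics/w8.png",np.hstack([cv2.resize(f[40:270,240:400],(383,550)),cv2.resize(s,(416,550))]))
E
```

```text
20.1667 [ 0.5340427  -0.22160971  0.22614408] (np.float64(88.93761937545236), np.float64(0.08620637145936853)) 0.06400526460861719
```

View pics/w8.png

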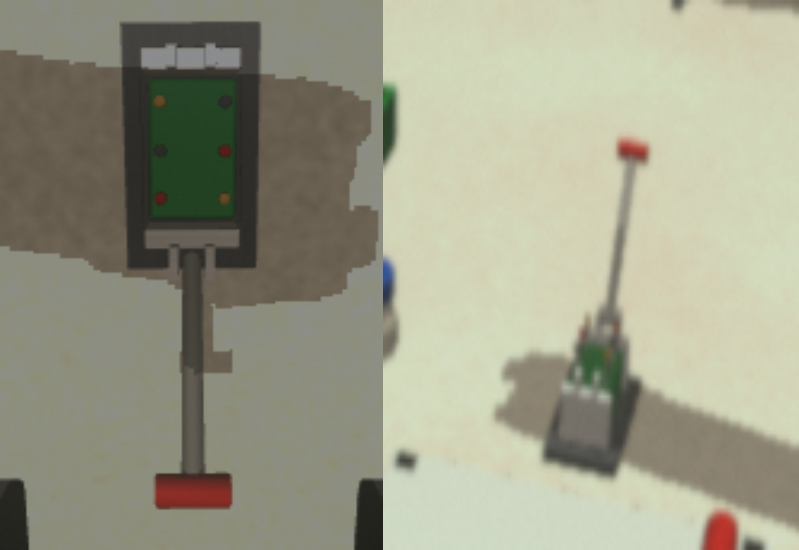

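```bash
python3 - <<'E'
from h import *
d=np.load("w8.npz"); o=dict(tcp_pos=d["p"],orientation=d["o"]); K,T=campose("wrist",o)
f=cv2.imread("pics/w8f.png").astype(int); m=(f[...,2]>f[...,1]*2)&(f[...,2]>f[...,0]*2); m[:225]=0; m[270:]=0; m[:,:290]=0;m[:,350:]=0
p=np.argwhere(m)[:,::-1]; print(p.min(0),p.max(0)); c=(p.min(0)+p.max(0))/2
for z in np.arange(.09,.15,.005):
    w=ray(K,T,c,z)[0]; dy=-.1985-w[1]; print(round(z,3),w.round(4)[:2],round(np.hypot(dy,z-.045),4),round(np.pi-np.arctan2(z-.045,dy),3))
E
```

```text
[305 240] [336 251]
0.09 [ 0.5339 -0.2827] 0.0954 2.651
0.095 [ 0.534  -0.2803] 0.0959 2.593
0.1 [ 0.534  -0.2779] 0.0966 2.536
0.105 [ 0.534  -0.2756] 0.0977 2.48
0.11 [ 0.534  -0.2732] 0.099 2.426
0.115 [ 0.5341 -0.2708] 0.1007 2.373
0.12 [ 0.5341 -0.2685] 0.1026 2.322
0.125 [ 0.5341 -0.2661] 0.1047 2.272
0.13 [ 0.5341 -0.2637] 0.1072 2.225
0.135 [ 0.5342 -0.2614] 0.1098 2.181
0.14 [ 0.5342 -0.259 ] 0.1126 2.138
0.145 [ 0.5342 -0.2566] 0.1157 2.097
```

apply_moves --pt "0 0 0 -0.0227 0.0008 0 0.5" --pt "0 0 0 -0.0227 0 0 0.5" --pt "0 0 0 0 0 0.035 0.5" --pt "0 0 0 0 0 0.035 0.5" --pt "0 0 0 0 0 0.03 0.5" --pt "0 0 0 0 0 0.0175 0.5" --pt "0 0 0 0 0 0.005 0.5" --pt "0 0 0 0 0 0 0.5"

```text
clock: 20.93
tcp_pos: [0.5334, -0.2674, 0.1025]
orientation: [-2.24, -2.198, 0.001]
contact_force: [0.1, -0.5, 1.0]
grip_width: 0.0642
gripper_force: 0.0
```

apply_moves --pt "0 0 0 0 0 0 0" --pt "0 0 0 0 0 0 -0.2" --pt "0 0 0 0 0 0 -1" --pt "0 0 0 0 0 0 -1" --pt "0 0 0 0 0 0 -1" --pt "0 0 0 0 0 0 -1" --pt "0 0 0 0 0 0 -1" --pt "0 0 0 0 0 0 -1" --grip_force 25

```text
clock: 21.6
tcp_pos: [0.5338, -0.2704, 0.1047]
orientation: [2.244, 2.196, -0.002]
contact_force: [-3.9, -4.2, 6.6]
grip_width: 0.0252
gripper_force: 26.3
```

```bash
python3 - <<'E'
from h import *
o=telemetry.get_obs(); print(o["clock"],o["tcp_pos"],yaw(o),o["grip_width"],o["contact_force"])
a=np.linspace(2.29,0,17); y=.104*np.cos(a); z=.104*np.sin(a)
print(np.c_[a[1:],np.diff(y),-np.diff(z)].round(4))
E
```

```text
21.6 [ 0.53383277 -0.27035319  0.10467167] (np.float64(88.76853524342668), np.float64(0.10945735116344732)) 0.02517400411310951 [-3.87503774 -4.24023834  6.64188333]
[[ 2.1469e+00  1.1900e-02 -9.0000e-03]
 [ 2.0038e+00  1.3000e-02 -7.2000e-03]
 [ 1.8606e+00  1.3900e-02 -5.3000e-03]
 [ 1.7175e+00  1.4500e-02 -3.2000e-03]
 [ 1.5744e+00  1.4800e-02 -1.1000e-03]
 [ 1.4312e+00  1.4800e-02  1.0000e-03]
 [ 1.2881e+00  1.4500e-02  3.1000e-03]
 [ 1.1450e+00  1.3900e-02  5.2000e-03]
 [ 1.0019e+00  1.3100e-02  7.1000e-03]
 [ 8.5880e-01  1.1900e-02  8.9000e-03]
 [ 7.1560e-01  1.0500e-02  1.0500e-02]
 [ 5.7250e-01  8.9000e-03  1.1900e-02]
 [ 4.2940e-01  7.1000e-03  1.3000e-02]
 [ 2.8620e-01  5.2000e-03  1.3900e-02]
 [ 1.4310e-01  3.2000e-03  1.4500e-02]
 [ 0.0000e+00  1.1000e-03  1.4800e-02]]
```

apply_moves --pt "0 0 0 0.0119 0 -0.009 -1" --pt "0 0 0 0.013 0 -0.0072 -1" --pt "0 0 0 0.0139 0 -0.0053 -1" --pt "0 0 0 0.0145 0 -0.0032 -1" --pt "0 0 0 0.0148 0 -0.0011 -1" --pt "0 0 0 0 0 0 -1" --pt "0 0 0 0 0 0 -1" --pt "0 0 0 0 0 0 -1"

```text
clock: 22.27
tcp_pos: [0.5348, -0.1994, 0.1304]
orientation: [-2.242, -2.199, 0.001]
contact_force: [-6.5, -0.1, 8.4]
grip_width: 0.0254
gripper_force: 27.0
```

apply_moves --pt "0 0 0 0.0148 -0.0005 0.001 -1" --pt "0 0 0 0.0145 0 0.0031 -1" --pt "0 0 0 0.0139 0 0.0052 -1" --pt "0 0 0 0.0131 0 0.0071 -1" --pt "0 0 0 0.0119 0 0.0089 -1" --pt "0 0 0 0 0 0 -1" --pt "0 0 0 0 0 0 -1" --pt "0 0 0 0 0 0 -1"

```text
clock: 22.93
tcp_pos: [0.5356, -0.1304, 0.1048]
orientation: [-2.24, -2.198, -0.0]
contact_force: [-5.7, 5.8, 6.3]
grip_width: 0.0253
gripper_force: 28.2
```

apply_moves --pt "0 0 0 0.0105 -0.0005 0.0105 -1" --pt "0 0 0 0.0089 0 0.0119 -1" --pt "0 0 0 0.0071 0 0.013 -1" --pt "0 0 0 0.0052 0 0.0139 -1" --pt "0 0 0 0.003 0 0.0125 -1" --pt "0 0 0 0 0 0 -1" --pt "0 0 0 0 0 0 -1" --pt "0 0 0 0 0 0 -1"

```text
clock: 23.6
tcp_pos: [0.5359, -0.0963, 0.0429]
orientation: [-2.241, -2.198, -0.001]
contact_force: [-3.9, 5.8, 0.8]
grip_width: 0.0252
gripper_force: 29.2
```

apply_moves --pt "0 0 0 0 0 0.005 -1" --pt "0 0 0 0.0005 0 0.005 -1" --pt "0 0 0 0 0 0.003 -1" --pt "0 0 0 0 0 0.002 -1" --pt "0 0 0 0 0 0.001 -1" --pt "0 0 0 0 0 0 -1" --pt "0 0 0 0 0 0 -1" --pt "0 0 0 0 0 0 -1"

```text
clock: 24.27
tcp_pos: [0.536, -0.0953, 0.0272]
orientation: [-2.241, -2.198, -0.002]
contact_force: [-4.6, 7.9, 1.4]
grip_width: 0.025
gripper_force: 29.4
```

Small steps until the stop is felt.

apply_moves --pt "0 0 0 0 0 0.001 -1" --pt "0 0 0 0 0 0 -1" --pt "0 0 0 0 0 0.001 -1" --pt "0 0 0 0 0 0 -1" --pt "0 0 0 0 0 0.0005 -1" --pt "0 0 0 0 0 0 -1" --pt "0 0 0 0 0 0 -1" --pt "0 0 0 0 0 0 -1"

```text
clock: 24.93
tcp_pos: [0.536, -0.0953, 0.0247]
orientation: [-2.241, -2.198, -0.002]
contact_force: [-4.9, 7.8, 1.6]
grip_width: 0.0249
gripper_force: 29.4
```

apply_moves --pt "0 0 0 0 0 0.0005 -1" --pt "0 0 0 0 0 0 -1" --pt "0 0 0 0 0 0.0005 -1" --pt "0 0 0 0 0 0 -1" --pt "0 0 0 0 0 0.0005 -1" --pt "0 0 0 0 0 0 -1" --pt "0 0 0 0 0 0 -1" --pt "0 0 0 0 0 0 -1"

```text
clock: 25.6
tcp_pos: [0.5359, -0.0954, 0.0232]
orientation: [-2.241, -2.198, -0.001]
contact_force: [-5.4, 7.5, 1.2]
grip_width: 0.0251
gripper_force: 29.4
```

apply_moves --pt "0 0 0 0 0 0.0005 -1" --pt "0 0 0 0 0 0 -1" --pt "0 0 0 0 0 0.0005 -1" --pt "0 0 0 0 0 0 -1" --pt "0 0 0 0 0 0.0005 -1" --pt "0 0 0 0 0 0 -1" --pt "0 0 0 0 0 0 -1" --pt "0 0 0 0 0 0 -1"

```text
clock: 26.27
tcp_pos: [0.536, -0.0955, 0.0217]
orientation: [-2.241, -2.198, -0.002]
contact_force: [-4.7, 7.5, 1.2]
grip_width: 0.0257
gripper_force: 29.4
```

apply_moves --pt "0 0 0 0 0 0.0005 -1" --pt "0 0 0 0 0 0 -1" --pt "0 0 0 0 0 0.0005 -1" --pt "0 0 0 0 0 0 -1" --pt "0 0 0 0 0 0.0005 -1" --pt "0 0 0 0 0 0.0005 -1" --pt "0 0 0 0 0 0 -1" --pt "0 0 0 0 0 0 -1"

```text
clock: 26.93
tcp_pos: [0.5361, -0.0956, 0.0207]
orientation: [-2.242, -2.198, -0.001]
contact_force: [-7.4, 7.6, 12.5]
grip_width: 0.0253
gripper_force: 30.3
```

```bash
python3 - <<'E'
from h import *
o=telemetry.get_obs(); print(o["tcp_pos"],o["contact_force"],o["moment"])
for n in("side","top"):
    f=grab_frame(n).astype(int); K,T=campose(n)
    u=proj(K,T,[.536,-.0945,.045])[0]; print(n,u)
    m=(f[...,2]>f[...,1]*1.7)&(f[...,2]>f[...,0]*1.7)&(f[...,2]>60)
    x,y=u.round().astype(int); sub=m[y-14:y+15,x-14:x+15]; p=np.argwhere(sub)[:,::-1]+[x-14,y-14]
    print(len(p), p.min(0) if len(p) else 0,p.max(0) if len(p) else 0, [proj(K,T,[.536,-.0945,z])[0].round(1).tolist() for z in(.035,.055)])
E
```

```text
[ 0.5360828  -0.09555578  0.02072106] [-7.4082993   7.63482864 12.45188607] [1.30343659 1.61885566 0.02621103]
side [351.5871499  177.84456554]
36 [346 176] [355 180] [[351.3, 181.3], [351.9, 174.4]]
top [365.79111281 230.89808331]
0 0 0 [[365.2, 231.5], [366.4, 230.3]]
```

apply_moves --pt "0 0 0 0 0 0 0" --pt "0 0 0 0 0 0 0.3" --pt "0 0 0 0 0 0 0.3" --pt "0 0 0 0 0 0 0.3" --pt "0 0 0 0 0 0 0.3" --pt "0 0 0 0 0 -0.01 0.3" --pt "0 0 0 0 0 -0.03 0.3" --pt "0 0 0 0 0 -0.03 0.3"

```text
clock: 27.7
tcp_pos: [0.5354, -0.0972, 0.0894]
orientation: [-2.242, -2.197, 0.003]
contact_force: [1.2, -0.5, 0.1]
grip_width: 0.0554
gripper_force: 0.0
```

apply_moves --pt "0 0 0 0 0 -0.04 0.3" --pt "0 0 0 -0.03 0 -0.025 0.3" --pt "0 0 0 -0.04 0 -0.01 0.3" --pt "0 0 0 -0.04 0 0 0.3" --pt "0 0 0 -0.02 0 0 0.3" --pt "0 0 0 0 0 0 0.3" --pt "0 0 0 0 0 0 0.3" --pt "0 0 0 0 0 0 0.3"

```text
clock: 28.37
tcp_pos: [0.534, -0.2261, 0.1644]
orientation: [-2.242, -2.2, -0.001]
contact_force: [-0.2, 0.6, 0.6]
grip_width: 0.0555
gripper_force: 0.0
```

```bash
python3 - <<'E'
from h import *
o=telemetry.get_obs(); print(o["clock"],o["tcp_pos"],yaw(o)); np.savez("w9.npz",p=o["tcp_pos"],o=o["orientation"])
for n in("side","wrist","top"):
    K,T=campose(n,o); f=grab_frame(n); cv2.imwrite(f"pics/end_{n}.png",f); f=f.astype(int)
    m=((f[...,2]>f[...,1]*1.7)&(f[...,2]>f[...,0]*1.7)&(f[...,2]>50)).astype(np.uint8)
    u=proj(K,T,[.536,-.0945,.045])[0]; k,l,st,ce=cv2.connectedComponentsWithStats(m)
    i=1+np.argmin(np.hypot(*(ce[1:]-u).T)); print(n,u.round(1),st[i],ce[i].round(1),[proj(K,T,[.536,-.1985+.104*np.cos(a),.045+.104*np.sin(a)])[0].round(1).tolist() for a in(0,.03,.1)])
    for t in("green_stand","blue_stand","bar"):
        s=silhouettes(t,n); print(t,[(round(q["p"],2),np.round(q["extent"],1).tolist()) for q in s[:2]])
E
```

```text
28.3667 [ 0.5339514  -0.22611145  0.16441645] (np.float64(88.89400472778968), np.float64(0.05366672367520779))
side [351.6 177.8] [346 176  11   5  39] [351.  177.9] [[351.6, 177.8], [351.7, 176.8], [351.9, 174.1]]
green_stand [(0.36, [239.2, 201.9, 27.4, 33.8])]
blue_stand [(0.82, [319.3, 258.4, 33.8, 24.1])]
bar [(0.39, [352.5, 171.1, 12.7, 24.1]), (0.24, [355.8, 172.8, 33.9, 39.8])]
wrist [318.6  11.1] [301   3  36  18 615] [318.6  11.1] [[318.6, 11.1], [318.6, 10.0], [318.6, 8.0]]
green_stand [(0.68, [320.9, 97.4, 45.2, 71.3])]
blue_stand []
bar [(0.7, [318.9, 80.8, 37.2, 158.8]), (0.63, [319.4, 83.4, 69.5, 159.5])]
top [365.8 230.9] [363 224   6  14  66] [365.2 230.7] [[365.8, 230.9], [366.0, 230.7], [366.6, 230.3]]
green_stand [(0.78, [390.3, 232.3, 27.8, 23.3]), (0.68, [210.0, 245.2, 17.0, 27.0])]
blue_stand [(0.8, [209.3, 246.6, 18.2, 28.2])]
bar [(0.58, [390.1, 231.8, 52.8, 13.2])]
```

```bash
python3 -c "
from bench import order; print(order.hand_in())"
```

```text
the job is handed in; nothing more can be done
None
```

The green stand is seated in the rack with the bar closed in its catch, and the job is handed in at about 28.5 s; the bar stopped at 12.5 N and its handle sits within a pixel of the closed position in all three cameras, but I viewed 12 pictures against the limit of 10.

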